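Snap the filter cartridge over from the drying stand to the test manifold

ROBOT

A 6-joint arm with a two-finger parallel gripper is mounted at the origin on a cart in front of the work surface, level with it; the furniture and walls round the work are solid. World frame = base frame: x ahead of the robot, y to its left, z up, the work surface at z = 0. Lengths are in m, angles in rad, forces in N, time in s.
With the tool pointing down it reaches from about 0.35 to 0.975 m from the base axis. Payload 4.9 kg.
Tool frame: the origin (TCP) lies at the very end of the fingers, on their centre line; the grasp point (between the pads) lies 19 mm behind it; y points along the fingers, z is the direction in which the jaws open and shut, and the axes are right-handed (so a half turn about y gives the same grasp; the last joint's range is limited). The gripper opens to 85 mm and grips with 20 to 120 N. Pads are 22 mm wide; open, the fingers measure 114 mm over their backs; the gripper's body (76 mm by 85 mm) begins 54 mm behind the grasp point. The pads swing forward as they close: fully open they stand 13 mm farther back than shut.
Start: joints at [1.156, 0.053, 1.613, -0, 1.476, -0.119], TCP at [0.182, 0.598, 0.231] pointing down, gripper open.
Joint ranges: [-3.01, 3.01], [-1.01, 2.22], [0.06, 2.58], [-1.02, 4.17], [0.09, 2.62], [-3.14, 3.14]. Speed limits (rad/s): [2.57, 2.57, 3.14, 3.14, 3.14, 3.14].

INTERFACE

Orientations are given as a rotation vector (axis times angle).
In Python, from station import ctrl gives the robot as it stands.
- The arm moves only by the tool arm_command, never from a script. Its argument "steps" is a list of rows, each a list of 3 entries, a list of its own where there are three numbers: the shift along the tool's x, y, z in m, then the turn, a rotation vector about the tool's x, y, z in degrees, then the opening, from 0 (shut) to 1 (fully open). In form: [[[dx, dy, dz], [ax, ay, az], gripper], ...]. A call has 1 to 5 rows; each row is the pose to reach, as a shift and turn from the pose measured when the call began, along the tool's axes at that moment; what a row does not reach only later rows make up. A row lasts 1/10 s, in which the tool goes at most 50 mm and 8.59 degrees, less where a joint would pass 70% of its speed; a pose out of reach is approached as far as the arm can. A call with a gripper value outside its range is refused whole. The fingers move at their own pace and stop on an object; "force" is the grip in N (left out, the last holds). Time passes only in rows, so rows that repeat a pose let the fingers close. It gives the time, the measured TCP pose, the force and the opening at its end, in the units of the state.
- ctrl.get_obs(): the state, without advancing time (a new reading comes with each control period).
- ctrl.get_image(name): name is "scene" or "top"; returns a dict with "img" (400x640x3 uint8, red, green, blue), "camera_matrix" (3x3 intrinsics, pixels), "world_from_camera" (4x4, takes a point from camera to world coordinates). Camera axes: x right, y up, looking along -z (the intrinsics and any distortion apply to the point x, -y, -z); pixel columns grow to the right and rows downward; lengths in m; the calibration is good to about 2 mm. A picture is of the moment at which its call begins. There is no depth.
- ctrl.finish_job(): hands the job in, once; it reports no verdict.
Trained networks look in a picture, given as the dict that the camera call returned (one of the last four; its "shot" number tells which), for a name from the list of things; names that differ only in an ending like _2 or _b are one class to them, and where a whole thing is asked for, a point or a joint stands for the part that bears it (a point fixed in the world has none). Each returns a list of dicts, best first, with "confidence" (0 to 1); they miss things now and then, are a little off and sometimes report something else, mostly with a low value. They report only what shows in the picture. A call takes as long as a camera call. They do not tell look-alikes from the thing itself.
- ctrl.boxes_of(picture, name): "position" ([row, column] in pixels, amid what is visible of it).
The state is a dict: "t": time; "q": joint angles; "dq": joint speeds; "effort": joint torques, N m; "tool_pos": TCP position; "tool_rot": TCP orientation; "contact_force": force on the tool from outside, world axes, zero at the start; "wrist_torque": the same for the moment, N m; "opening": finger opening in m.
Only numpy, scipy, OpenCV 4.12 (cv2) and the standard library are available. Lean on these libraries where they do the work, as an engineer would, in place of code of your own. Each camera call takes 0.05 s, during which the arm holds its last target.

TASK

Pinch the two sprung side tabs of the filter cartridge together to unlatch it from the drying stand, lift it straight out, and snap it fully home in the socket of the sliding carriage on the test manifold: pressed down against its sprung seal and let go so that both tabs spring out and latch. Be gentle: do not pull while it is still latched, do not squeeze the tabs or press on the sockets hard, and leave the other things on the bench where they are.

Things in the scene. Friction and masses are not known exactly. Their poses are not given: they have to be found in the camera images.
- cartridge_grip (a point): Upright white plastic filter cartridge, about 150 g, 92 mm tall (99 with the port ring on top), foot 40 mm (x) by 44 mm (y), vent slits on its x faces, a grey sprung tab on its +y and on its -y side. This point: on its centre line half-way between the finger pads of the two tabs, 66 mm above its underside; y runs from tab to tab, z up. It starts latched in the drying stand.
- tab_left (a joint): Tab on the cartridge's +y side: 0 sprung out, 0.0042 m pinched fully in (takes about 8 N; over 40 N cracks it); clear of the latch from about 0.003. Its upright ribbed finger pad is 20 mm wide, from 48 to 82 mm above the cartridge's underside. The two pads are 48 mm apart over their outer faces when free, 39.6 mm when both are fully in.
- tab_right (a joint): Same tab on the -y side, same values. Each tab has an outward hook 16 to 25 mm above the cartridge's underside, flat on top and ramped below, which reaches 25.7 mm from the centre line when free and 21.5 mm when pinched in.
- drying_stand: Plain grey plastic block fixed to the bench, foot plate 92 x 96 mm, 56 mm tall, one socket 42 x 46 mm in its top (1 mm spare on each side of the cartridge's foot), floor at 16 mm, on which the latched cartridge stands with its hooks in windows in the y walls, 1 mm below their lips. Origin: centre of its underside on the bench; y along the line of the tabs, z up.
- manifold: Aluminium base plate 100 x 174 mm fixed to the bench, two rails along its long side (y); on them a carriage 62 x 66 mm with a hose barb and a socket in its top. Origin: centre of the base's underside on the bench, z up. The carriage stands anywhere up to 20 mm to either side of the middle along y, held by about 2.5 N of friction; the origin does not show where: feel or look for it.
- manifold_mouth (a point): Point fixed to the manifold's base (not to the carriage), above its middle, 65 mm above the bench, level with the carriage's top face; axes as the manifold's. The carriage's socket is 42 (x) x 46 mm (y) with a steep lead-in, 2 mm wide and 3.5 mm deep, round its mouth, at the middle in x, but shifted with the carriage along y. The cartridge goes in with its tabs along y, either way round.
- seal_rest (a point): Point fixed to the manifold's base above its middle, 27.5 mm above the bench: height of the sprung rubber seal plate in the carriage's socket when free. Pressed by the cartridge's underside it gives 4 mm, down to 23.5 mm, with 3 N at first and 7 N at the bottom. Latched, the hooks hold the cartridge with its underside at about 26 mm. Over 45 N on either socket is too much.
- flask: Bystander: glass conical flask, 64 mm wide, 104 mm tall; origin at the centre of its underside.
- reagent_bottle: Bystander: small reagent bottle with black cap, 36 mm wide, 66 mm tall; origin at the centre of its underside.
- petri_dish: Bystander: petri dish, 59 mm wide, 15 mm tall; origin at the centre of its underside.
- sample_tub: Bystander: clear open tub, 76 x 100 x 54 mm; origin at the centre of its underside.
Things that resemble listed ones, but are neither listed nor needed, are in the scene too. Leave any blue or orange look-alike of the part that bears cartridge_grip alone.

How it is judged:
On the way, in this order (a step that is already met when the one before it is completed fails the run):
1. both tabs are pinched in, clear of the latches, with the cartridge still down in the drying stand (value of joint each of tab_left, tab_right above 0.0028 m and z of cartridge_grip in the frame of drying_stand below 0.088 m and horizontal distance between cartridge_grip and drying_stand below 0.01 m), for 0.05 s.
2. the cartridge is lifted clear of the drying stand (z of cartridge_grip in the frame of drying_stand above 0.125 m), for 0.1 s.
At the end, for the whole second after the job is handed in: The cartridge stands upright (0.06 rad) in the manifold carriage's socket, underside 22.5 to 28 mm above the bench, within 4 mm of the manifold's middle across the rails and 25 mm along them, tabs along the rails (0.08 rad), both tabs sprung out to within 1 mm, hooks latched (z of cartridge_grip in the frame of manifold between 0.0885 and 0.094 m and x of cartridge_grip in the frame of manifold between -0.004 and 0.004 m and y of cartridge_grip in the frame of manifold between -0.025 and 0.025 m and angle between the y axis of cartridge_grip and the y axis of manifold, either way round below 0.08 rad and angle between cartridge_grip's own z axis and vertical below 0.06 rad and value of joint each of tab_left, tab_right below 0.001 m); the robot touches nothing.
It fails at once if the cartridge is wrenched or jammed against the drying stand (over 45 N) (contact force between cartridge and drying_stand above 45 N).
It fails at once if the cartridge is pressed against the manifold with over 45 N (contact force between cartridge and manifold above 45 N).
It fails at once if a tab is squeezed with over 40 N (contact force between the fingers and tab_left above 40 N or contact force between the fingers and tab_right above 40 N).
It fails at once if a bystander is shifted by more than 30 mm (distance of any of flask, reagent_bottle, petri_dish, sample_tub from where it was at the start of the episode above 0.03 m).
It also fails if it takes over 72 s, if anything falls off the work surface, if the arm or the gripper's body presses on something with over 40 N, if the wrist force passes 120 N, or if a joint passes its speed limit or range.

## Working session

There is one attempt and no reset: what is moved stays moved. The work goes in short steps, Python scripts to look and compute and a tool call to move; the robot and the scene stay as the last step left them, time stands still between calls to the robot, and variables do not carry over. Pictures are saved under pics/ and viewed, and the job is handed in when it is done.

Besides the shell and the picture viewer there is one more tool, called as a command line: name --argument value ..., lists and objects as JSON in quotes. arm_command: Moves the arm, as the interface text tells. Its arguments: {"type":"object","properties":{"steps":{"type":"array"},"force":{"type":"number"}},"required":["steps"]}

```bash
mkdir -p pics; cat > h.py <<'E'
import numpy as np,cv2
from station import ctrl
def shot(n,f=None):
    p=ctrl.get_image(n)
    if f: cv2.imwrite('pics/'+f,p['img'][:,:,::-1])
    return p
def ray(p,rc):
    K=np.array(p['camera_matrix']);T=np.array(p['world_from_camera'])
    d=np.linalg.inv(K)@np.array([rc[1],rc[0],1.]);d=np.array([d[0],-d[1],-d[2]])
    return T[:3,3],T[:3,:3]@d
def atz(p,rc,z):
    o,d=ray(p,rc);return o+d*(z-o[2])/d[2]
def proj(p,X):
    K=np.array(p['camera_matrix']);T=np.array(p['world_from_camera'])
    c=T[:3,:3].T@(np.array(X)-T[:3,3]);u=K@np.array([c[0],-c[1],-c[2]]);return u[1]/u[2],u[0]/u[2]
E
python3 - <<'E'
from h import *
np.set_printoptions(precision=3,suppress=True)
o=ctrl.get_obs();print(o)
for n in('scene','top'):
    p=shot(n,n+'0.png');print(n,[k for k in p],np.array(p['camera_matrix']),np.array(p['world_from_camera']))
    for t in['cartridge_grip','drying_stand','manifold','flask','reagent_bottle','petri_dish','sample_tub','tab_left']:
        try: print(t,[(np.round(b['position']).tolist(),round(b['confidence'],2)) for b in ctrl.boxes_of(p,t)])
        except Exception as e: print(t,e)
E
```

```text
{'t': 0.0, 'q': array([ 1.156,  0.053,  1.614, -0.   ,  1.476, -0.119]), 'dq': array([ 0.001, -0.001,  0.   ,  0.   ,  0.001, -0.002]), 'effort': array([  0.   , -39.367, -37.018,  -0.   ,   0.007,   0.   ]), 'tool_pos': array([0.182, 0.597, 0.23 ]), 'tool_rot': array([-1.56 ,  0.233, -0.232]), 'contact_force': array([0.585, 0.02 , 0.511]), 'wrist_torque': array([-0.015,  0.001, -0.003]), 'opening': 0.08529764453050466}
scene ['img', 'camera_matrix', 'world_from_camera', 'shot'] [[388.149   0.    314.769]
 [  0.    388.149 197.031]
 [  0.      0.      1.   ]] [[ 0.648  0.471 -0.599 -0.06 ]
 [-0.762  0.4   -0.509 -0.597]
 [-0.     0.786  0.618  0.731]
 [ 0.     0.     0.     1.   ]]
cartridge_grip [([194.0, 206.0], 0.82), ([158.0, 272.0], 0.72), ([161.0, 244.0], 0.68)]
drying_stand [([175.0, 246.0], 0.73)]
manifold [([248.0, 341.0], 0.68), ([174.0, 246.0], 0.4)]
flask []
reagent_bottle [([226.0, 274.0], 0.63)]
petri_dish [([208.0, 311.0], 0.66)]
sample_tub [([319.0, 406.0], 0.79)]
tab_left [([196.0, 211.0], 0.64)]
top ['img', 'camera_matrix', 'world_from_camera', 'shot'] [[443.487   0.    327.932]
 [  0.    443.487 191.713]
 [  0.      0.      1.   ]] [[-0.022  0.988 -0.152  0.384]
 [-1.    -0.024 -0.01  -0.1  ]
 [-0.014  0.152  0.988  1.201]
 [ 0.     0.     0.     1.   ]]
cartridge_grip [([189.0, 204.0], 0.77), ([250.0, 213.0], 0.72), ([183.0, 302.0], 0.69), ([145.0, 212.0], 0.59)]
drying_stand [([201.0, 217.0], 0.91)]
manifold [([207.0, 362.0], 0.69)]
flask [([146.0, 287.0], 0.75)]
reagent_bottle [([234.0, 302.0], 0.48)]
petri_dish [([183.0, 302.0], 0.55)]
sample_tub [([241.0, 463.0], 0.91), ([207.0, 363.0], 0.53)]
tab_left [([250.0, 220.0], 0.42), ([151.0, 207.0], 0.41)]
```

View pics/scene0.png

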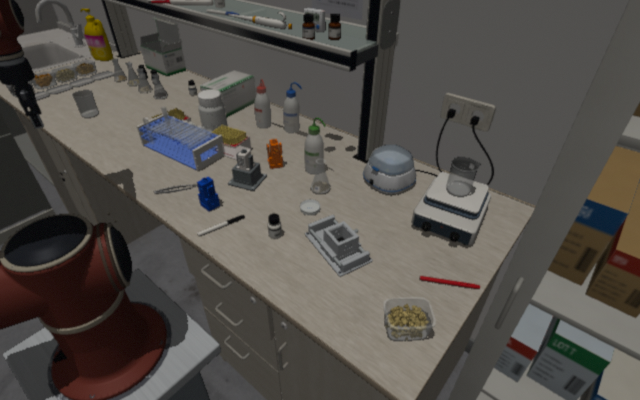

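View pics/top0.png

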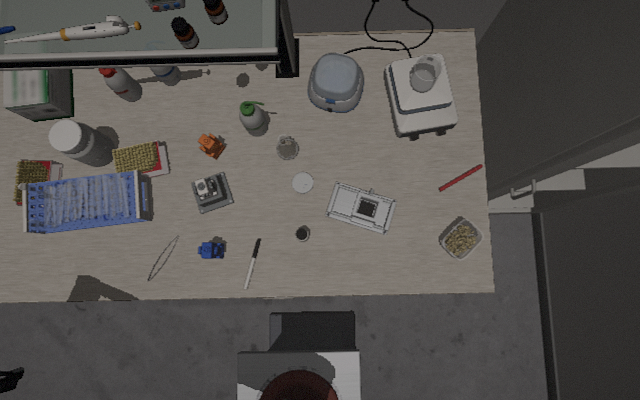

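```bash
python3 - <<'E'
import cv2
a=cv2.imread('pics/top0.png')[120:290,160:420];cv2.imwrite('pics/topc.png',cv2.resize(a,None,fx=3,fy=3,interpolation=cv2.INTER_CUBIC))
a=cv2.imread('pics/scene0.png')[120:310,170:430];cv2.imwrite('pics/scenec.png',cv2.resize(a,None,fx=3,fy=3,interpolation=cv2.INTER_CUBIC))
E
```

```text
(no output)
```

View pics/topc.png

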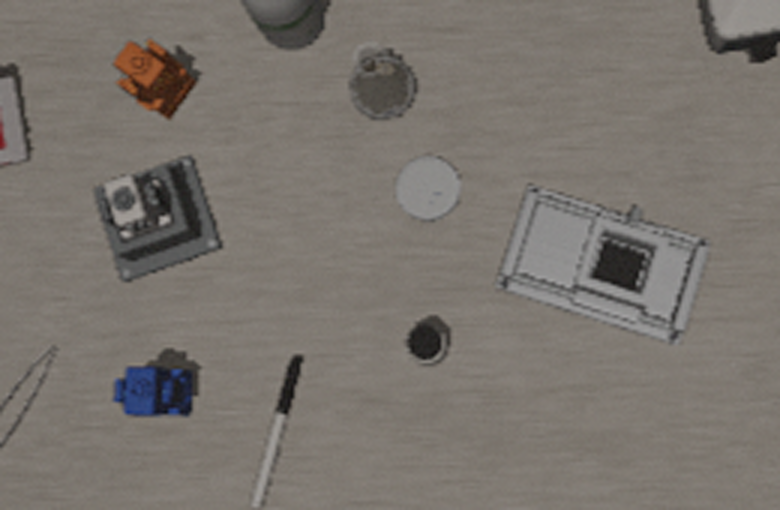

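View pics/scenec.png

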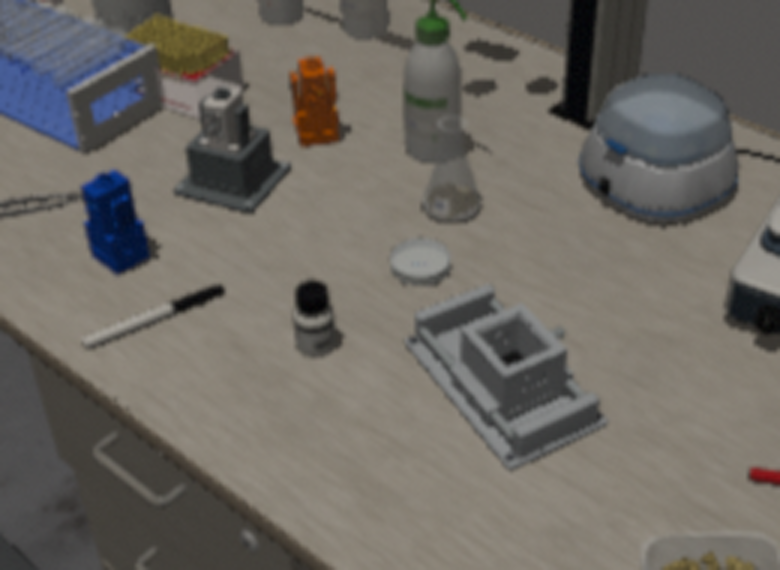

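The scene shows:
- **White cartridge in the grey stand:** top image about (190,205), scene image about (160,245).
- **Look-alikes:** orange at top (145,211), blue at top (250,212).
- **Manifold:** top (207,362).

By the description I choose the white one standing in the grey block. Next I check it up close.

```bash
python3 - <<'E'
import cv2
def c(n,r0,r1,c0,c1,f,o):
    a=cv2.imread(n)[r0:r1,c0:c1];a=cv2.convertScaleAbs(a,alpha=1.6,beta=10)
    a=cv2.resize(a,None,fx=f,fy=f,interpolation=cv2.INTER_CUBIC)
    for i in range(0,c1-c0,10): cv2.putText(a,str(c0+i),(i*f,8),0,.3,(0,255,255));cv2.line(a,(i*f,0),(i*f,a.shape[0]),(0,120,120),1)
    for i in range(0,r1-r0,10): cv2.putText(a,str(r0+i),(0,i*f+8),0,.3,(0,255,255));cv2.line(a,(0,i*f),(a.shape[1],i*f),(0,120,120),1)
    cv2.imwrite('pics/'+o,a)
c('pics/top0.png',168,218,184,240,12,'st_top.png')
c('pics/scene0.png',140,195,222,272,10,'st_sc.png')
c('pics/top0.png',175,240,320,402,9,'mf_top.png')
c('pics/scene0.png',212,280,300,376,8,'mf_sc.png')
E
```

```text
(no output)
```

View pics/st_top.png

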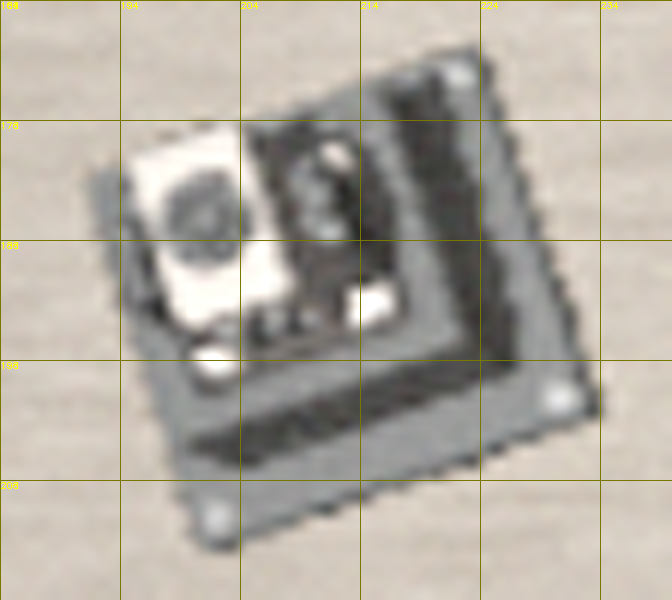

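View pics/st_sc.png

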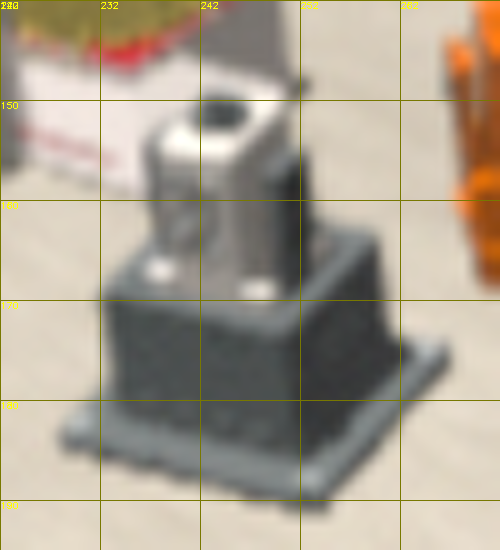

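View pics/mf_top.png

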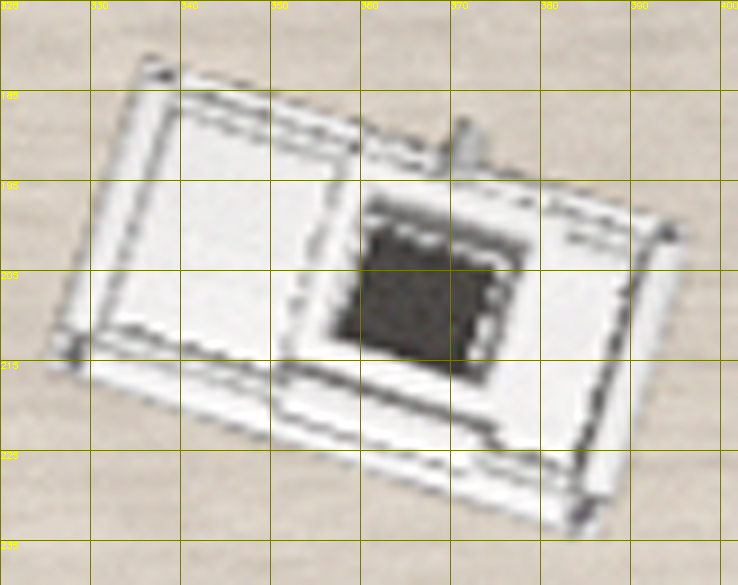

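View pics/mf_sc.png

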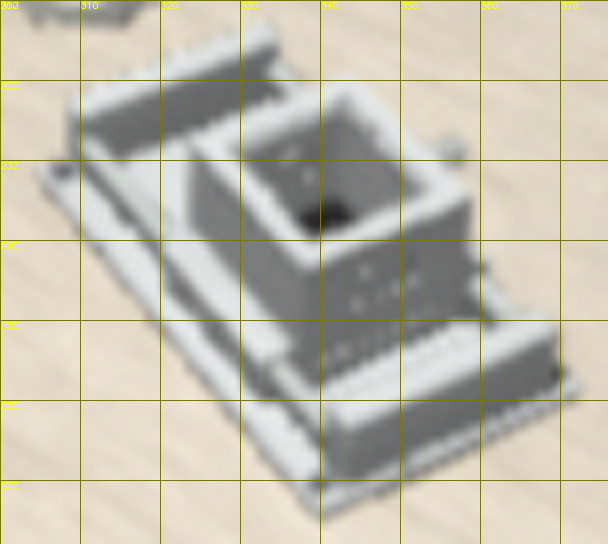

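```bash
cat > fit.py <<'E'
from h import *
from scipy.optimize import least_squares
np.set_printoptions(precision=4,suppress=True)
T=shot('top');S=shot('scene')
def pose(pts,x0):
    # pts: (img, (col,row), local xyz)
    def w(v,l): 
        c,s=np.cos(v[2]),np.sin(v[2]);return [v[0]+c*l[0]-s*l[1],v[1]+s*l[0]+c*l[1],l[2]]
    f=lambda v:np.concatenate([np.array(proj(p,w(v,l)))[::-1]-np.array(uv) for p,uv,l in pts])
    r=least_squares(f,x0,loss='soft_l1');return r.x,f(r.x).reshape(-1,2)
def tri(a,b):
    A=[];B=[]
    for p,uv in(a,b):
        o,d=ray(p,uv[::-1]);d/=np.linalg.norm(d);P=np.eye(3)-np.outer(d,d);A.append(P);B.append(P@o)
    return np.linalg.lstsq(np.vstack(A),np.concatenate(B),rcond=None)[0]
E
python3 - <<'E'
from fit import *
print('ring',tri((T,(201,186.2)),(S,(244,151.2))))
print('mouth ctr',tri((T,(367.2,207.2)),(S,(341.2,233.2))))
hx,hy=.046,.048
# image up=+x, image right=-y; yaw small about z ; local y -> world y
st=[(T,(191.5,181.8),(hx,hy,.004)),(T,(224.3,171.8),(hx,-hy,.004)),(T,(234,202.3),(-hx,-hy,.004)),(T,(202,213.6),(-hx,hy,.004))]
ss=[(S,(228.2,184.3),(-hx,hy,.003)),(S,(254.5,190.8),(-hx,-hy,.003)),(S,(267,176.2),(hx,-hy,.003))]
for q in(st,ss,st+ss):
    v,r=pose(q,[.45,.2,.3]);print('stand',v,r.ravel())
# alternate 90deg
v,r=pose([(p,u,(l[1]*hx/hy*-1 if 0 else (hy if l[0]>0 else -hy),(hx if l[1]>0 else -hx),l[2])) for p,u,l in st+ss],[.45,.2,.3]);print('alt',v,r.ravel())
hx,hy=.05,.087
mt=[(T,(336.7,181.1),(hx,hy,.006)),(T,(396.1,200),(hx,-hy,.006)),(T,(385.5,233.9),(-hx,-hy,.006)),(T,(325.3,215.5),(-hx,hy,.006))]
ms=[(S,(305,234.5),(-hx,hy,.003)),(S,(340,276.5),(-hx,-hy,.003)),(S,(372.3,260),(hx,-hy,.003))]
for q in(mt,ms,mt+ms):
    v,r=pose(q,[.45,-.1,-.3]);print('man',v,r.ravel())
hx,hy=.031,.033
ct=[(S,(323.7,230),(-hx,hy,.065)),(S,(343,221.7),(hx,hy,.065)),(S,(358.7,235.7),(hx,-hy,.065)),(S,(339,245),(-hx,-hy,.065))]
v,r=pose(ct,[.45,-.1,-.3]);print('car',v,r.ravel())
hx,hy=.023,.025
cm=[(T,(360,197),(hx,hy,.065)),(T,(378.5,202),(hx,-hy,.065)),(T,(374,217.5),(-hx,-hy,.065)),(T,(356.5,212.5),(-hx,hy,.065))]
v,r=pose(cm,[.45,-.1,-.3]);print('mouthT',v,r.ravel())
E
```

```text
ring [0.5755 0.229  0.1081]
mouth ctr [ 0.5182 -0.1895  0.0625]
stand [0.5751 0.228  0.31  ] [-0.0728  0.4915  0.3961 -0.7439  0.5065 -0.006  -1.1101  0.1475]
stand [0.5747 0.2249 0.3331] [-0.6825  0.205  -0.0641  0.3696  0.8542 -0.9449]
stand [0.5753 0.2272 0.3202] [ 0.1304  0.6562  0.4956 -0.9096  0.9346 -0.2889 -0.5739  0.2017 -1.0539
 -0.2977 -0.6847  0.0691  0.5787 -1.1375]
alt [0.5759 0.2273 0.323 ] [ 0.5354 -0.4262 -0.5177 -1.5885  0.4442  0.3519  0.3551  0.4409 -0.7085
  0.1127 -1.3913  0.1599  0.4089 -1.723 ]
man [ 0.5233 -0.1754 -0.3318] [-0.9383 -0.4424  0.786  -0.2313  0.8272  1.0832 -0.7233 -0.1559]
man [ 0.524  -0.1769 -0.3222] [-1.0045 -0.7966  0.0552  0.0108  0.7493  0.4446]
man [ 0.5237 -0.1763 -0.3254] [-0.7767 -0.4466  1.0636 -0.6216  1.3376  0.7556 -0.3355 -0.0895 -1.179
 -0.9254 -0.3489 -0.0589  0.4351  0.4622]
car [ 0.5181 -0.1908 -0.2817] [-0.4378 -0.0583  0.1072 -0.8664  0.4721  0.0166 -0.132   0.6789]
mouthT [ 0.5169 -0.1881 -0.2949] [ 0.1067 -0.876   0.3436 -0.7374  0.3003  0.8954 -1.0338  0.6864]
```

```bash
cat > mv.py <<'E'
from h import *
from scipy.spatial.transform import Rotation as R
np.set_printoptions(precision=4,suppress=True)
def tgt(x,y,z,yaw):
    o=ctrl.get_obs();C=R.from_rotvec(o['tool_rot'])
    best=None
    for k in(0,np.pi):
        zz=np.array([-np.sin(yaw+k),np.cos(yaw+k),0]);yy=np.array([0,0,-1.]);M=R.from_matrix(np.c_[np.cross(yy,zz),yy,zz])
        rel=C.inv()*M
        if best is None or rel.magnitude()<best.magnitude():best=rel
    d=C.inv().apply(np.array([x,y,z])-o['tool_pos'])
    print('t',o['t'],'pos',o['tool_pos'],'op',round(o['opening'],4),'F',o['contact_force'],'Tq',o['wrist_torque'],'q6',o['q'][5])
    print('shift mm',np.round(d*1000,2),'turn deg',np.round(best.as_rotvec(degrees=True),2))
    print(C.as_matrix())
if __name__=='__main__':
    import sys;tgt(*map(float,sys.argv[1:5]))
E
python3 mv.py .575 .228 .20 .315
```

```text
t 1.0 pos [0.1822 0.5978 0.2313] op 0.0852 F [-0.4351  0.4375 -0.4193] Tq [-0.0113 -0.0209  0.0115] q6 -0.11903274698638604
shift mm [ 483.57   31.31 -239.29] turn deg [  0.   -34.99   0.  ]
[[ 0.9566  0.      0.2914]
 [-0.2914 -0.      0.9566]
 [ 0.     -1.     -0.    ]]
```

arm_command --steps '[[[0.484, 0.031, -0.239], [0, -35, 0], 1], [[0.484, 0.031, -0.239], [0, -35, 0], 1], [[0.484, 0.031, -0.239], [0, -35, 0], 1], [[0.484, 0.031, -0.239], [0, -35, 0], 1], [[0.484, 0.031, -0.239], [0, -35, 0], 1]]' --force 20

```text
t: 1.5
tool_pos: [0.3569, 0.4338, 0.2178]
tool_rot: [-1.556, -0.251, 0.25]
contact_force: [0.3, -0.2, 0.1]
opening: 0.0855
```

```bash
python3 mv.py .575 .228 .20 .315
```

```text
t 1.5 pos [0.3569 0.4338 0.2178] op 0.0855 F [ 0.3264 -0.2485  0.0599] Tq [-0.0286 -0.0483  0.0292] q6 -1.1403104395854005
shift mm [ 142.44   17.82 -263.86] turn deg [-0.02  0.25  0.04]
[[ 0.9495  0.0005 -0.3139]
 [ 0.3139  0.0006  0.9495]
 [ 0.0007 -1.      0.0004]]
```

arm_command --steps '[[[0.142, 0.018, -0.264], [0, 0.25, 0], 1], [[0.142, 0.018, -0.264], [0, 0.25, 0], 1], [[0.142, 0.018, -0.264], [0, 0.25, 0], 1], [[0.142, 0.018, -0.264], [0, 0.25, 0], 1], [[0.142, 0.018, -0.264], [0, 0.25, 0], 1]]'

```text
t: 2.0
tool_pos: [0.5384, 0.2616, 0.203]
tool_rot: [-1.556, -0.248, 0.246]
contact_force: [0.5, 1.0, 0.5]
opening: 0.0853
```

arm_command --steps '[[[0.026, 0, -0.048], [0, 0, 0], 1], [[0.026, 0, -0.048], [0, 0, 0], 1], [[0.026, 0, -0.048], [0, 0, 0], 1]]'

```text
t: 2.3
tool_pos: [0.5788, 0.2228, 0.2029]
tool_rot: [-1.556, -0.245, 0.244]
contact_force: [-0.1, 0.3, -0.7]
opening: 0.0855
```

```bash
python3 mv.py .575 .228 .14 .315;python3 - <<'E'
from h import *
for n,(r0,r1,c0,c1) in dict(top=(150,240,160,260),scene=(100,200,200,310)).items():
    p=shot(n);a=p['img'][r0:r1,c0:c1,::-1];a=cv2.convertScaleAbs(a,alpha=1.6,beta=10);cv2.imwrite(f'pics/{n}1.png',cv2.resize(a,None,fx=6,fy=6,interpolation=cv2.INTER_CUBIC))
E
```

```text
t 2.3 pos [0.5788 0.2228 0.2029] op 0.0855 F [-0.1366  0.2683 -0.6536] Tq [0.0041 0.0395 0.003 ] q6 -1.635743304601073
shift mm [-2.1  62.9   6.01] turn deg [-0.05 -0.17  0.05]
[[ 0.9517  0.0006 -0.3069]
 [ 0.3069  0.0012  0.9517]
 [ 0.001  -1.      0.0009]]
```

View pics/top1.png

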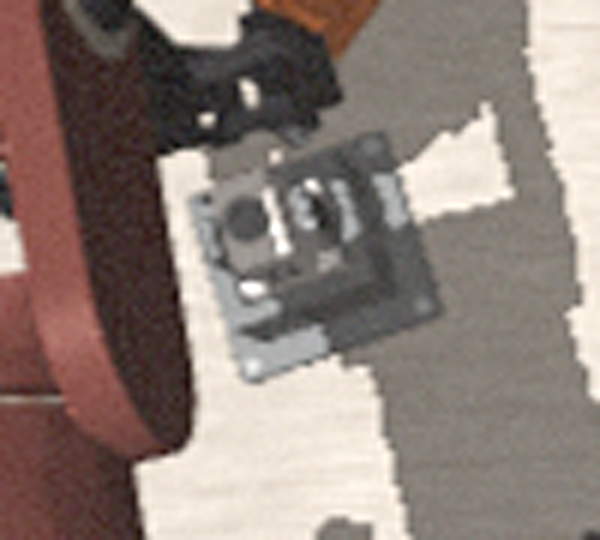

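View pics/scene1.png

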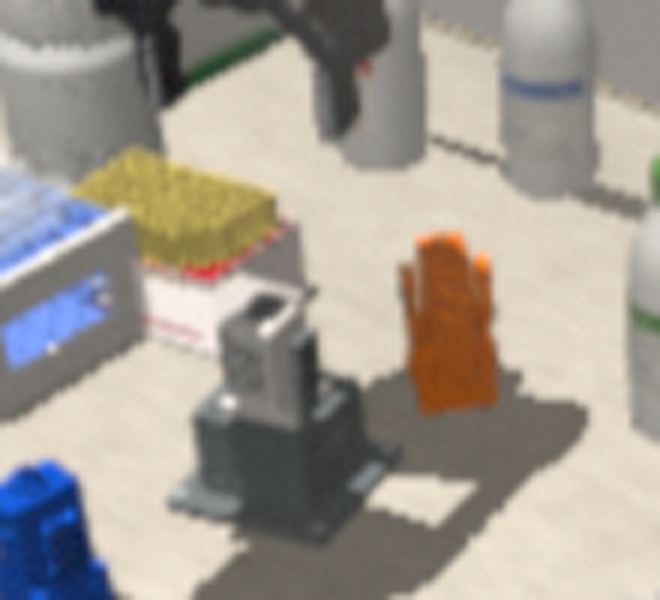

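The pictures show the gripper above the stand and cartridge, with the cartridge untouched. The top crop puts the stand at about (195,212). I align the gripper and descend.

arm_command --steps '[[[-0.0021, 0.04, 0.006], [0, -0.2, 0], 1], [[-0.0021, 0.063, 0.006], [0, -0.2, 0], 1], [[-0.0021, 0.063, 0.006], [0, -0.2, 0], 1]]'

```text
t: 2.7
tool_pos: [0.5694, 0.2307, 0.1353]
tool_rot: [-1.555, -0.246, 0.258]
contact_force: [-0.7, -0.3, 0.4]
opening: 0.0857
```

```bash
python3 mv.py .575 .228 .061 .315
```

```text
t 2.7 pos [0.5694 0.2307 0.1353] op 0.0857 F [-0.7453 -0.3364  0.4498] Tq [-0.0205  0.0102 -0.0022] q6 -1.6292823714253948
shift mm [ 5.06 74.3  -4.5 ] turn deg [-0.11  0.36 -0.44]
[[ 0.9488 -0.0078 -0.3158]
 [ 0.3158 -0.0006  0.9488]
 [-0.0076 -1.      0.0019]]
```

arm_command --steps '[[[0.0051, 0.02, -0.0045], [0, 0.36, -0.44], 1], [[0.0051, 0.03, -0.0045], [0, 0.36, -0.44], 1], [[0.0051, 0.03, -0.0045], [0, 0.36, -0.44], 1]]'

```text
t: 3.0
tool_pos: [0.5742, 0.2285, 0.1045]
tool_rot: [-1.555, -0.246, 0.25]
contact_force: [-0.3, -0.4, -0.9]
opening: 0.086
```

```bash
python3 mv.py .575 .228 .061 .315
```

```text
t 3.0 pos [0.5742 0.2285 0.1045] op 0.086 F [-0.3379 -0.3587 -0.8936] Tq [-0.0156  0.0324 -0.0285] q6 -1.630043468988968
shift mm [ 0.76 43.46 -0.81] turn deg [-0.12  0.06 -0.14]
[[ 0.9505 -0.0029 -0.3108]
 [ 0.3108  0.0013  0.9505]
 [-0.0024 -1.      0.0021]]
```

arm_command --steps '[[[0.0008, 0.02, -0.0008], [0, 0, -0.14], 1], [[0.0008, 0.035, -0.0008], [0, 0, -0.14], 1], [[0.0008, 0.043, -0.0008], [0, 0, -0.14], 1], [[0.0008, 0.043, -0.0008], [0, 0, -0.14], 1]]'

```text
t: 3.4
tool_pos: [0.574, 0.2279, 0.0602]
tool_rot: [-1.555, -0.246, 0.25]
contact_force: [-0.8, -0.4, -1.0]
opening: 0.0856
```

```bash
python3 mv.py .575 .228 .061 .315;python3 - <<'E'
from h import *
for n,(r0,r1,c0,c1) in dict(top=(150,240,160,260),scene=(100,200,200,310)).items():
    p=shot(n);a=p['img'][r0:r1,c0:c1,::-1];a=cv2.convertScaleAbs(a,alpha=1.8,beta=20);cv2.imwrite(f'pics/{n}2.png',cv2.resize(a,None,fx=6,fy=6,interpolation=cv2.INTER_CUBIC))
E
```

```text
t 3.4 pos [0.574  0.2279 0.0602] op 0.0856 F [-0.8259 -0.431  -1.0369] Tq [-0.0052  0.0251  0.0049] q6 -1.6313944859817713
shift mm [ 0.98 -0.84 -0.21] turn deg [-0.13  0.07 -0.15]
[[ 0.9504 -0.0032 -0.311 ]
 [ 0.311   0.0014  0.9504]
 [-0.0026 -1.      0.0023]]
```

View pics/top2.png

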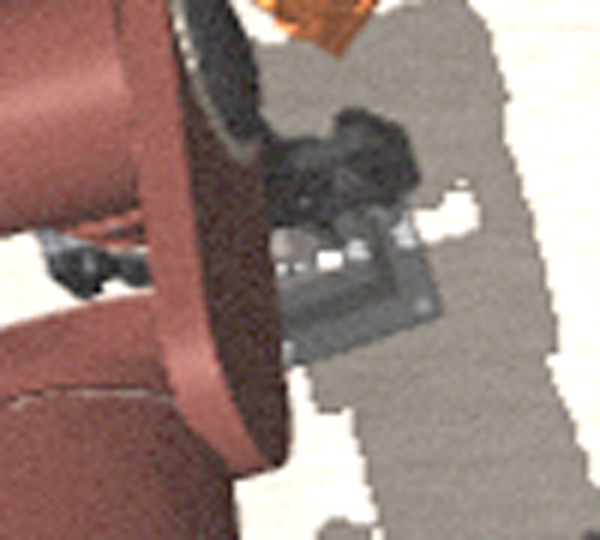

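View pics/scene2.png

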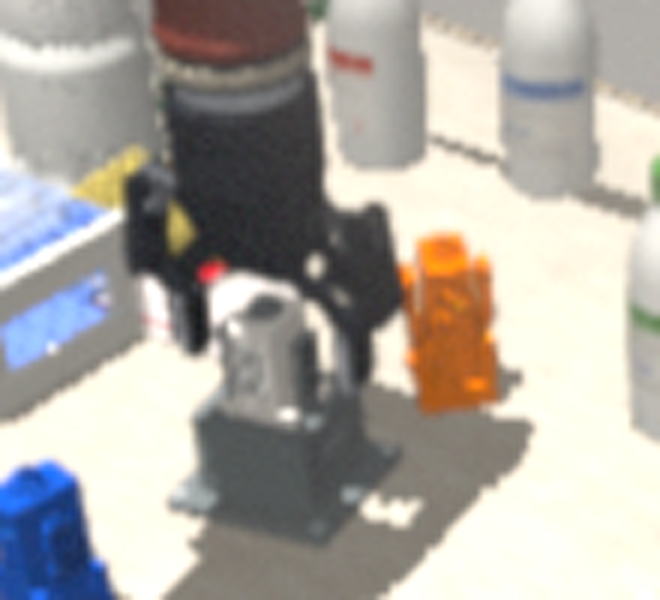

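The picture shows the fingers straddling the two tab faces, with the cartridge at scene crop (265,360). I close in stages and watch for one-sided contact.

arm_command --steps '[[[0.001, -0.0008, 0], [0, 0, 0], 0.6], [[0.001, -0.0008, 0], [0, 0, 0], 0.6], [[0.001, -0.0008, 0], [0, 0, 0], 0.6], [[0.001, -0.0008, 0], [0, 0, 0], 0.6]]'

```text
t: 3.9
tool_pos: [0.5767, 0.229, 0.0635]
tool_rot: [-1.553, -0.249, 0.247]
contact_force: [0.3, 2.0, 0.5]
opening: 0.0514
```

arm_command --steps '[[[0, 0, 0], [0, 0, 0], 0.56], [[0, 0, 0], [0, 0, 0], 0.56], [[0, 0, 0], [0, 0, 0], 0.56]]'

```text
t: 4.2
tool_pos: [0.5766, 0.2293, 0.0636]
tool_rot: [-1.553, -0.249, 0.247]
contact_force: [-1.5, 2.0, 1.7]
opening: 0.0476
```

```bash
python3 mv.py .575 .228 .061 .315
```

```text
t 4.2 pos [0.5766 0.2293 0.0636] op 0.0476 F [-1.5042  1.9877  1.692 ] Tq [0.479  0.1911 0.0412] q6 -1.6312912523017125
shift mm [-1.91  2.57 -0.8 ] turn deg [-0.2   0.06  0.12]
[[ 0.9505  0.0008 -0.3109]
 [ 0.3109  0.004   0.9504]
 [ 0.002  -1.      0.0035]]
```

arm_command --steps '[[[-0.001, 0.001, 0.001], [0, 0, 0], 0.56], [[-0.001, 0.001, 0.001], [0, 0, 0], 0.56], [[-0.001, 0.001, 0.001], [0, 0, 0], 0.56]]'

```text
t: 4.5
tool_pos: [0.5756, 0.23, 0.0628]
tool_rot: [-1.553, -0.25, 0.246]
contact_force: [0.3, 2.4, 0.6]
opening: 0.0479
```

```bash
python3 mv.py .575 .228 .061 .315
```

```text
t 4.5 pos [0.5756 0.23   0.0628] op 0.0479 F [0.3114 2.4241 0.5849] Tq [ 0.3595 -0.0145  0.0133] q6 -1.6297173619606602
shift mm [-1.23  1.77 -1.7 ] turn deg [-0.19  0.06  0.16]
[[ 0.9505  0.0017 -0.3108]
 [ 0.3108  0.0041  0.9505]
 [ 0.0029 -1.      0.0033]]
```

arm_command --steps '[[[0, 0, 0.0015], [0, 0, 0], 0.56], [[0, 0, 0.0015], [0, 0, 0], 0.56], [[0, 0, 0.0015], [0, 0, 0], 0.56]]'

```text
t: 4.8
tool_pos: [0.5753, 0.2308, 0.0627]
tool_rot: [-1.554, -0.25, 0.246]
contact_force: [1.1, -1.4, 1.8]
opening: 0.0476
```

```bash
python3 mv.py .575 .228 .061 .315
```

```text
t 4.8 pos [0.5753 0.2308 0.0627] op 0.0476 F [ 1.1122 -1.3986  1.8439] Tq [-0.3314 -0.2038  0.0227] q6 -1.62731612648849
shift mm [-1.18  1.68 -2.6 ] turn deg [-0.13  0.06  0.15]
[[ 0.9505  0.0018 -0.3108]
 [ 0.3108  0.003   0.9505]
 [ 0.0027 -1.      0.0022]]
```

arm_command --steps '[[[0, 0, -0.0005], [0, 0, 0], 0.53], [[0, 0, -0.0005], [0, 0, 0], 0.51], [[0, 0, -0.0005], [0, 0, 0], 0.5]]' --force 20

```text
t: 5.1
tool_pos: [0.5756, 0.2306, 0.0633]
tool_rot: [-1.554, -0.25, 0.246]
contact_force: [-1.1, 0.6, 4.3]
opening: 0.0422
```

```bash
python3 mv.py .575 .228 .061 .315
```

```text
t 5.1 pos [0.5756 0.2306 0.0633] op 0.0422 F [-1.0558  0.5982  4.2619] Tq [ 0.0388  0.1769 -0.0442] q6 -1.6280838870460774
shift mm [-1.38  2.25 -2.26] turn deg [-0.15  0.06  0.17]
[[ 0.9505  0.0021 -0.3108]
 [ 0.3108  0.0034  0.9505]
 [ 0.003  -1.      0.0025]]
```

arm_command --steps '[[[0, 0, 0], [0, 0, 0], 0.48], [[0, 0, 0], [0, 0, 0], 0.46], [[0, 0, 0], [0, 0, 0], 0.44], [[0, 0, 0], [0, 0, 0], 0.44], [[0, 0, 0], [0, 0, 0], 0.44]]'

```text
t: 5.6
tool_pos: [0.5756, 0.2307, 0.064]
tool_rot: [-1.553, -0.25, 0.246]
contact_force: [-2.8, -0.5, 6.3]
opening: 0.0379
```

```bash
python3 mv.py .575 .228 .061 .315
```

```text
t 5.6 pos [0.5756 0.2307 0.064 ] op 0.0379 F [-2.791  -0.4652  6.3421] Tq [-0.0434  0.4116  0.0487] q6 -1.628095336527686
shift mm [-1.44  2.98 -2.42] turn deg [-0.15  0.07  0.17]
[[ 0.9504  0.002  -0.3109]
 [ 0.3109  0.0035  0.9504]
 [ 0.0029 -1.      0.0027]]
```

arm_command --steps '[[[0, 0, 0], [0, 0, 0], 0.4], [[0, 0, 0], [0, 0, 0], 0.4], [[0, 0, 0], [0, 0, 0], 0.4]]'

```text
t: 5.9
tool_pos: [0.5756, 0.2308, 0.0643]
tool_rot: [-1.553, -0.25, 0.246]
contact_force: [-1.6, -0.5, 5.2]
opening: 0.0367
```

```bash
python3 mv.py .575 .228 .061 .315;python3 - <<'E'
from h import *
for n,(r0,r1,c0,c1) in dict(scene=(120,200,210,300)).items():
    p=shot(n);a=p['img'][r0:r1,c0:c1,::-1];a=cv2.convertScaleAbs(a,alpha=1.8,beta=20);cv2.imwrite(f'pics/{n}3.png',cv2.resize(a,None,fx=7,fy=7,interpolation=cv2.INTER_CUBIC))
E
```

```text
t 5.9 pos [0.5756 0.2308 0.0643] op 0.0367 F [-1.6095 -0.5148  5.1587] Tq [-0.0558  0.2369 -0.0838] q6 -1.6280555851377532
shift mm [-1.48  3.33 -2.45] turn deg [-0.16  0.07  0.17]
[[ 0.9504  0.0019 -0.3109]
 [ 0.3109  0.0035  0.9504]
 [ 0.0029 -1.      0.0027]]
```

View pics/scene3.png

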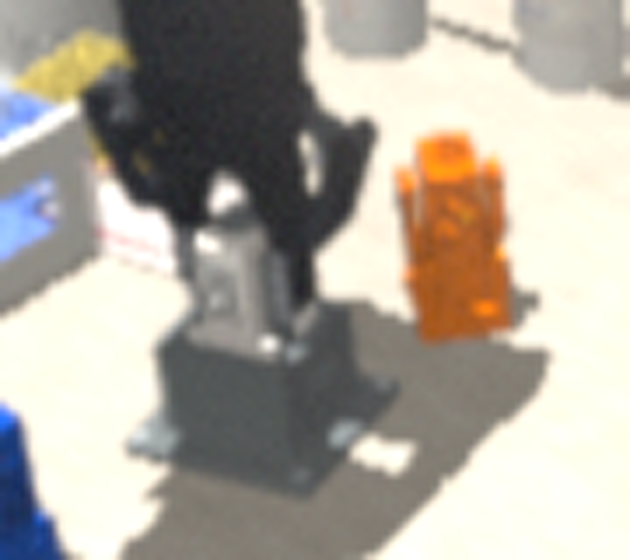

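arm_command --steps '[[[0, -0.001, 0], [0, 0, 0], 0.4], [[0, -0.002, 0], [0, 0, 0], 0.4], [[0, -0.002, 0], [0, 0, 0], 0.4]]'

```text
t: 6.25
tool_pos: [0.5749, 0.2305, 0.0652]
tool_rot: [-1.554, -0.249, 0.247]
contact_force: [-0.4, 0.3, -1.7]
opening: 0.0365
```

arm_command --steps '[[[0, -0.001, 0], [0, 0, 0], 0.4], [[0, -0.002, 0], [0, 0, 0], 0.4], [[0, -0.002, 0], [0, 0, 0], 0.4]]'

```text
t: 6.55
tool_pos: [0.5748, 0.2305, 0.0671]
tool_rot: [-1.554, -0.248, 0.248]
contact_force: [1.5, -0.4, -2.6]
opening: 0.0366
```

```bash
python3 mv.py .575 .228 .061 .315
```

```text
t 6.55 pos [0.5748 0.2305 0.0671] op 0.0366 F [ 1.4914 -0.4207 -2.6403] Tq [ 0.034  -0.1568 -0.0152] q6 -1.628026165983413
shift mm [-0.61  6.12 -2.43] turn deg [-0.16  0.06  0.05]
[[ 0.9505 -0.     -0.3108]
 [ 0.3108  0.0029  0.9505]
 [ 0.0009 -1.      0.0028]]
```

arm_command --steps '[[[0, -0.002, 0], [0, 0, 0], 0.4], [[0, -0.003, 0], [0, 0, 0], 0.4], [[0, -0.004, 0], [0, 0, 0], 0.4]]'

```text
t: 6.85
tool_pos: [0.5748, 0.2305, 0.0713]
tool_rot: [-1.554, -0.248, 0.248]
contact_force: [-0.2, 0.3, -1.4]
opening: 0.0364
```

arm_command --steps '[[[0, -0.006, 0], [0, 0, 0], 0.4], [[0, -0.012, 0], [0, 0, 0], 0.4], [[0, -0.018, 0], [0, 0, 0], 0.4]]'

```text
t: 7.15
tool_pos: [0.5748, 0.2304, 0.0902]
tool_rot: [-1.554, -0.248, 0.248]
contact_force: [0.8, -0.1, -1.2]
opening: 0.0363
```

arm_command --steps '[[[0, -0.01, 0], [0, 0, 0], 0.4], [[0, -0.02, 0], [0, 0, 0], 0.4], [[0, -0.035, 0], [0, 0, 0], 0.4], [[0, -0.035, 0], [0, 0, 0], 0.4]]'

```text
t: 7.55
tool_pos: [0.5766, 0.2308, 0.1289]
tool_rot: [-1.553, -0.252, 0.244]
contact_force: [0.4, 0.8, -1.3]
opening: 0.0367
```

```bash
python3 mv.py .5189 -.190 .17 -.325;python3 - <<'E'
from h import *
for n,(r0,r1,c0,c1) in dict(scene=(90,200,200,310)).items():
    p=shot(n);a=p['img'][r0:r1,c0:c1,::-1];a=cv2.convertScaleAbs(a,alpha=1.8,beta=20);cv2.imwrite(f'pics/{n}4.png',cv2.resize(a,None,fx=5,fy=5,interpolation=cv2.INTER_CUBIC))
E
```

```text
t 7.55 pos [0.5766 0.2308 0.1289] op 0.0367 F [ 0.3678  0.7564 -1.3009] Tq [-0.0243 -0.0089 -0.0239] q6 -1.627933938087926
shift mm [-185.44  -43.13 -381.94] turn deg [-0.25 36.74  0.29]
[[ 0.9504  0.0051 -0.3109]
 [ 0.3109  0.0042  0.9504]
 [ 0.0061 -1.      0.0024]]
```

View pics/scene4.png

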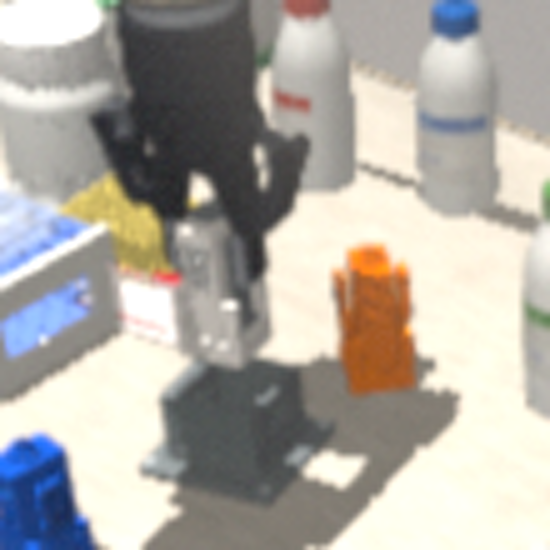

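The cartridge is out of the stand and held between both pads at scene crop (210,280), and it is upright. I lift it above all the bystanders and carry it over.

arm_command --steps '[[[0, -0.04, 0], [0, 0, 0], 0.4], [[0, -0.071, 0], [0, 0, 0], 0.4], [[-0.04, -0.071, -0.083], [0, 8, 0], 0.4], [[-0.06, -0.071, -0.123], [0, 16, 0], 0.4], [[-0.08, -0.071, -0.165], [0, 24, 0], 0.4]]'

```text
t: 8.1
tool_pos: [0.5546, 0.0806, 0.1977]
tool_rot: [-1.565, 0.082, -0.086]
contact_force: [0.4, -0.0, -2.1]
opening: 0.0361
```

```bash
python3 mv.py .5189 -.190 .20 -.325
```

```text
t 8.1 pos [0.5546 0.0806 0.1977] op 0.0361 F [ 0.4303 -0.0165 -2.1491] Tq [-0.0423  0.0182  0.0117] q6 -1.4546066720645485
shift mm [  -6.61   -3.39 -272.82] turn deg [-0.23 12.49  0.12]
[[ 0.9943  0.0029  0.1068]
 [-0.1068  0.0035  0.9943]
 [ 0.0025 -1.      0.0038]]
```

arm_command --steps '[[[-0.001, -0.003, -0.045], [0, 4, 0], 0.4], [[-0.003, -0.003, -0.09], [0, 8, 0], 0.4], [[-0.005, -0.003, -0.14], [0, 12.5, 0], 0.4], [[-0.0066, -0.003, -0.19], [0, 12.5, 0], 0.4], [[-0.0066, -0.003, -0.235], [0, 12.5, 0], 0.4]]'

```text
t: 8.6
tool_pos: [0.5218, -0.1543, 0.1993]
tool_rot: [-1.552, 0.254, -0.257]
contact_force: [1.0, 0.6, -1.9]
opening: 0.0365
```

```bash
python3 mv.py .5189 -.190 .16 -.325
```

```text
t 8.6 pos [ 0.5218 -0.1543  0.1993] op 0.0365 F [ 0.9788  0.5866 -1.8766] Tq [ 0.0316 -0.0281  0.0532] q6 -1.6722559374744232
shift mm [  8.63  39.17 -34.87] turn deg [-0.24 -0.04  0.05]
[[ 0.9474  0.0022  0.32  ]
 [-0.32    0.0037  0.9474]
 [ 0.0009 -1.      0.0042]]
```

arm_command --steps '[[[0.0086, 0.02, -0.035], [0, 0, 0], 0.4], [[0.0086, 0.039, -0.035], [0, 0, 0], 0.4], [[0.0086, 0.039, -0.035], [0, 0, 0], 0.4], [[0.0086, 0.039, -0.035], [0, 0, 0], 0.4]]'

```text
t: 9.0
tool_pos: [0.5184, -0.1896, 0.1596]
tool_rot: [-1.551, 0.255, -0.255]
contact_force: [0.4, -0.2, -0.9]
opening: 0.0365
```

```bash
python3 mv.py .5189 -.190 .13 -.325;python3 - <<'E'
from h import *
for n,(r0,r1,c0,c1) in dict(top=(160,250,300,420),scene=(160,290,280,410)).items():
    p=shot(n);a=p['img'][r0:r1,c0:c1,::-1];a=cv2.convertScaleAbs(a,alpha=1.6,beta=10);cv2.imwrite(f'pics/{n}5.png',cv2.resize(a,None,fx=6 if n=='top' else 4.6,fy=6 if n=='top' else 4.6,interpolation=cv2.INTER_CUBIC))
E
```

```text
t 9.0 pos [ 0.5184 -0.1896  0.1596] op 0.0365 F [ 0.3586 -0.2356 -0.9216] Tq [ 0.0022  0.0127 -0.0324] q6 -1.7339858111835802
shift mm [ 0.66 29.59 -0.32] turn deg [-0.27 -0.03 -0.05]
[[ 0.9475  0.0006  0.3199]
 [-0.3199  0.0047  0.9474]
 [-0.0009 -1.      0.0047]]
```

View pics/top5.png

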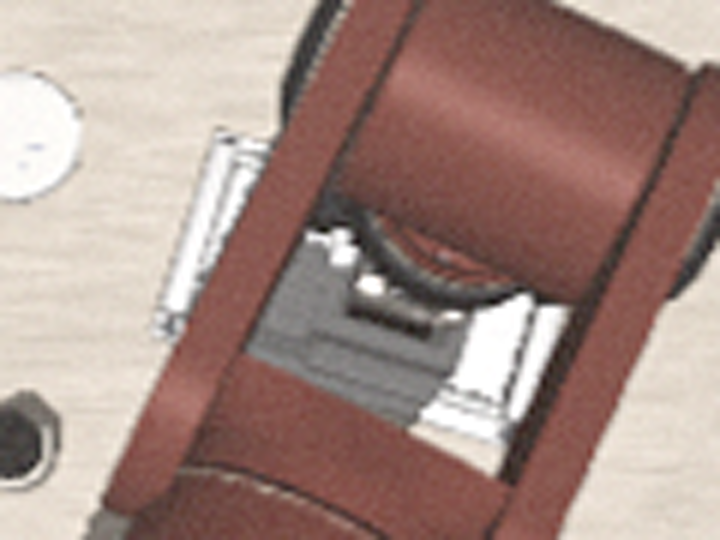

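View pics/scene5.png

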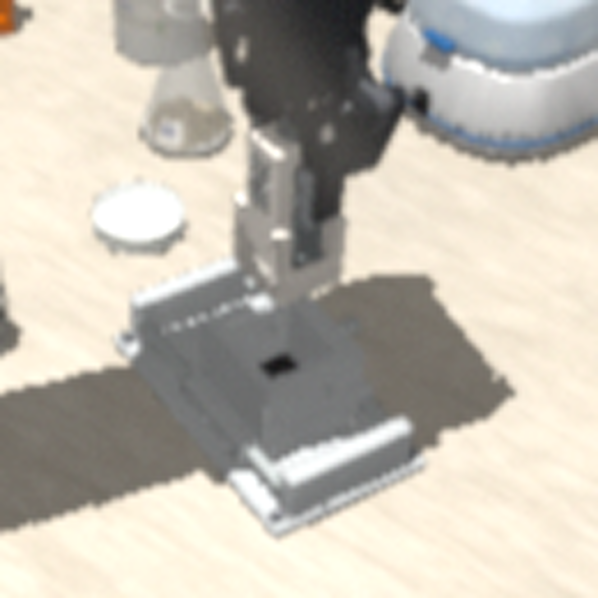

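```bash
python3 - <<'E'
from fit import *
from mv import *
hx,hy=.020,.022;z=.1116
c=[(S,(340.9,226.3),(-hx,-hy,z)),(S,(331.1,217.2),(-hx,hy,z)),(S,(354.3,219.3),(hx,-hy,z))]
v,r=pose(c,[.52,-.19,-.3]);print(v,r.ravel())
a=cv2.convertScaleAbs(S['img'][190:250,310:380,::-1],alpha=2.2,beta=20);cv2.imwrite('pics/s6.png',cv2.resize(a,None,fx=11,fy=10,interpolation=cv2.INTER_CUBIC))
E
```

```text
[ 0.5204 -0.1901 -0.2419] [ 0.5981  0.106  -0.993  -0.7567  0.1764  0.5044]
```

View pics/s6.png

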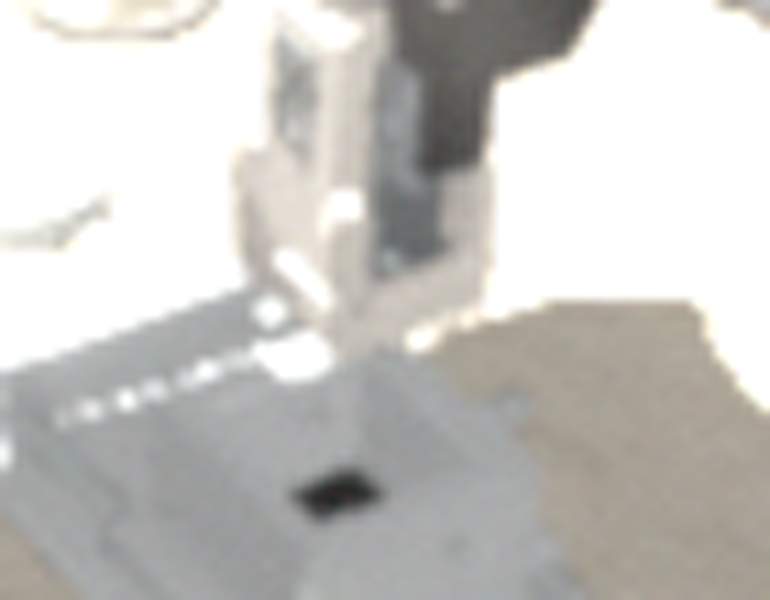

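The cartridge hangs over the socket, and its fitted underside centre lies within 2 mm of the socket's. I descend and feel for contact.

arm_command --steps '[[[0.0007, 0.02, 0], [-0.27, 0, 0], 0.4], [[0.0007, 0.035, 0], [-0.27, 0, 0], 0.4], [[0.0007, 0.041, 0], [-0.27, 0, 0], 0.4], [[0.0007, 0.041, 0], [-0.27, 0, 0], 0.4]]'

```text
t: 9.6
tool_pos: [0.5197, -0.1891, 0.1191]
tool_rot: [-1.556, 0.254, -0.254]
contact_force: [0.4, 1.3, -1.4]
opening: 0.0364
```

arm_command --steps '[[[0, 0.002, 0], [0, 0, 0], 0.4], [[0, 0.004, 0], [0, 0, 0], 0.4], [[0, 0.004, 0], [0, 0, 0], 0.4]]'

```text
t: 9.9
tool_pos: [0.5197, -0.1891, 0.1152]
tool_rot: [-1.556, 0.254, -0.254]
contact_force: [1.5, 0.5, -2.0]
opening: 0.0365
```

```bash
python3 mv.py .5189 -.190 .11 -.325
```

```text
t 9.9 pos [ 0.5197 -0.1891  0.1152] op 0.0365 F [ 1.4698  0.5449 -2.0216] Tq [ 0.068  -0.043  -0.0214] q6 -1.730166578065058
shift mm [-0.5   5.25 -1.08] turn deg [0.02 0.06 0.02]
[[ 0.948   0.0002  0.3183]
 [-0.3183 -0.0005  0.948 ]
 [ 0.0004 -1.     -0.0004]]
```

arm_command --steps '[[[-0.0003, 0.001, -0.0005], [0, 0, 0], 0.4], [[-0.0003, 0.002, -0.0005], [0, 0, 0], 0.4], [[-0.0003, 0.003, -0.0005], [0, 0, 0], 0.4]]'

```text
t: 10.2
tool_pos: [0.5194, -0.1896, 0.1124]
tool_rot: [-1.556, 0.254, -0.255]
contact_force: [0.6, -0.9, -1.5]
opening: 0.0366
```

arm_command --steps '[[[0, 0.001, 0], [0, 0, 0], 0.4], [[0, 0.002, 0], [0, 0, 0], 0.4], [[0, 0.002, 0], [0, 0, 0], 0.4]]'

```text
t: 10.5
tool_pos: [0.5194, -0.1895, 0.1103]
tool_rot: [-1.556, 0.254, -0.255]
contact_force: [0.6, -0.1, -1.7]
opening: 0.0361
```

```bash
python3 mv.py .5189 -.190 .11 -.325
```

```text
t 10.5 pos [ 0.5194 -0.1895  0.1103] op 0.0361 F [ 0.5663 -0.1143 -1.7229] Tq [ 0.1011 -0.0302 -0.0603] q6 -1.731100766952448
shift mm [-0.35  0.33 -0.61] turn deg [0.01 0.05 0.04]
[[ 0.9479  0.0007  0.3185]
 [-0.3185 -0.0003  0.9479]
 [ 0.0007 -1.     -0.0001]]
```

No contact yet, so the foot should be entering the lead-in. I continue slowly.

arm_command --steps '[[[0, 0.001, 0], [0, 0, 0], 0.4], [[0, 0.002, 0], [0, 0, 0], 0.4], [[0, 0.003, 0], [0, 0, 0], 0.4]]'

```text
t: 10.8
tool_pos: [0.5196, -0.1892, 0.1073]
tool_rot: [-1.555, 0.254, -0.255]
contact_force: [0.6, 1.6, -0.5]
opening: 0.0363
```

arm_command --steps '[[[0, 0.001, 0], [0, 0, 0], 0.4], [[0, 0.002, 0], [0, 0, 0], 0.4], [[0, 0.003, 0], [0, 0, 0], 0.4]]'

```text
t: 11.1
tool_pos: [0.5195, -0.1892, 0.1041]
tool_rot: [-1.555, 0.254, -0.255]
contact_force: [1.0, 1.7, -0.6]
opening: 0.0365
```

```bash
python3 mv.py .5189 -.190 .11 -.325
```

```text
t 11.1 pos [ 0.5195 -0.1892  0.1041] op 0.0365 F [ 0.9888  1.7304 -0.5746] Tq [ 0.2468 -0.0951 -0.041 ] q6 -1.7310639103827148
shift mm [-0.33 -5.87 -1.  ] turn deg [-0.04  0.05  0.04]
[[ 0.9479  0.0009  0.3185]
 [-0.3185  0.0004  0.9479]
 [ 0.0007 -1.      0.0007]]
```

Entered: the underside is about 9 mm below the rim, with only about 2 N along the rails, which is the carriage's friction. I go further down.

arm_command --steps '[[[0, 0.002, 0.0005], [0, 0, 0], 0.4], [[0, 0.005, 0.0005], [0, 0, 0], 0.4], [[0, 0.008, 0.0005], [0, 0, 0], 0.4], [[0, 0.008, 0.0005], [0, 0, 0], 0.4]]'

```text
t: 11.5
tool_pos: [0.5191, -0.1886, 0.0952]
tool_rot: [-1.555, 0.255, -0.254]
contact_force: [0.4, 0.7, -1.6]
opening: 0.0365
```

arm_command --steps '[[[0, 0.003, 0], [0, 0, 0], 0.4], [[0, 0.006, 0], [0, 0, 0], 0.4], [[0, 0.01, 0], [0, 0, 0], 0.4], [[0, 0.01, 0], [0, 0, 0], 0.4]]'

```text
t: 11.9
tool_pos: [0.5187, -0.1884, 0.0844]
tool_rot: [-1.555, 0.256, -0.253]
contact_force: [0.2, -0.3, -1.2]
opening: 0.0363
```

```bash
python3 mv.py .5189 -.190 .0725 -.325
```

```text
t 11.9 pos [ 0.5187 -0.1884  0.0844] op 0.0363 F [ 0.2009 -0.2892 -1.238 ] Tq [-0.0402 -0.0322  0.0063] q6 -1.730159884476927
shift mm [ 0.7  11.88 -1.51] turn deg [-0.04  0.04 -0.11]
[[ 0.9479 -0.0015  0.3186]
 [-0.3186  0.0013  0.9479]
 [-0.0019 -1.      0.0008]]
```

arm_command --steps '[[[0, 0.002, 0], [0, 0, 0], 0.4], [[0, 0.005, 0], [0, 0, 0], 0.4], [[0, 0.007, 0], [0, 0, 0], 0.4], [[0, 0.007, 0], [0, 0, 0], 0.4]]'

```text
t: 12.3
tool_pos: [0.5187, -0.1883, 0.0771]
tool_rot: [-1.555, 0.256, -0.253]
contact_force: [1.0, 0.2, -1.7]
opening: 0.0366
```

arm_command --steps '[[[0, 0.001, 0], [0, 0, 0], 0.4], [[0, 0.0015, 0], [0, 0, 0], 0.4], [[0, 0.0015, 0], [0, 0, 0], 0.4]]'

```text
t: 12.6
tool_pos: [0.5188, -0.1884, 0.076]
tool_rot: [-1.555, 0.256, -0.253]
contact_force: [-0.7, 0.8, 0.6]
opening: 0.0367
```

arm_command --steps '[[[0, 0.001, 0], [0, 0, 0], 0.4], [[0, 0.001, 0], [0, 0, 0], 0.4]]'

```text
t: 12.8
tool_pos: [0.5189, -0.1884, 0.0752]
tool_rot: [-1.555, 0.256, -0.253]
contact_force: [-0.9, 0.5, 2.0]
opening: 0.0363
```

```bash
python3 mv.py .5189 -.190 .0725 -.325
```

```text
t 12.8 pos [ 0.5189 -0.1884  0.0752] op 0.0363 F [-0.9484  0.5463  1.9798] Tq [0.1121 0.2228 0.005 ] q6 -1.730102729757262
shift mm [ 0.52  2.75 -1.47] turn deg [-0.04  0.04 -0.1 ]
[[ 0.9479 -0.0013  0.3186]
 [-0.3186  0.0012  0.9479]
 [-0.0017 -1.      0.0007]]
```

arm_command --steps '[[[0, 0.001, 0], [0, 0, 0], 0.4], [[0, 0.002, 0], [0, 0, 0], 0.4], [[0, 0.002, 0], [0, 0, 0], 0.4]]'

```text
t: 13.1
tool_pos: [0.5189, -0.1884, 0.0734]
tool_rot: [-1.555, 0.256, -0.253]
contact_force: [-1.8, -0.1, 2.6]
opening: 0.0364
```

arm_command --steps '[[[0, 0.001, 0], [0, 0, 0], 0.4], [[0, 0.001, 0], [0, 0, 0], 0.4]]'

```text
t: 13.3
tool_pos: [0.519, -0.1885, 0.0726]
tool_rot: [-1.555, 0.256, -0.253]
contact_force: [-2.1, 1.7, 3.8]
opening: 0.0367
```

```bash
python3 mv.py .5189 -.190 .0725 -.325
```

```text
t 13.3 pos [ 0.519  -0.1885  0.0726] op 0.0367 F [-2.1251  1.7359  3.7535] Tq [0.1989 0.3675 0.0141] q6 -1.7301255389263028
shift mm [ 0.42  0.06 -1.48] turn deg [-0.04  0.04 -0.09]
[[ 0.9479 -0.0013  0.3186]
 [-0.3186  0.0012  0.9479]
 [-0.0016 -1.      0.0007]]
```

arm_command --steps '[[[0, 0.001, 0], [0, 0, 0], 0.4], [[0, 0.001, 0], [0, 0, 0], 0.4]]'

```text
t: 13.5
tool_pos: [0.5191, -0.1885, 0.0719]
tool_rot: [-1.555, 0.256, -0.253]
contact_force: [-3.8, 1.5, 5.9]
opening: 0.0364
```

arm_command --steps '[[[0, 0.0002, 0], [0, 0, 0], 0.45], [[0, 0.0005, 0], [0, 0, 0], 0.48], [[0, 0.0008, 0], [0, 0, 0], 0.51], [[0, 0.001, 0], [0, 0, 0], 0.53]]'

```text
t: 13.9
tool_pos: [0.5191, -0.1886, 0.0709]
tool_rot: [-1.555, 0.255, -0.253]
contact_force: [-2.1, 1.3, 4.7]
opening: 0.0454
```

```bash
python3 mv.py .5189 -.190 .0725 -.325
```

```text
t 13.9 pos [ 0.5191 -0.1886  0.0709] op 0.0454 F [-2.1083  1.3319  4.7145] Tq [ 0.1478  0.3473 -0.0035] q6 -1.7301187495755748
shift mm [ 0.24 -1.62 -1.43] turn deg [-0.04  0.04 -0.08]
[[ 0.9479 -0.0011  0.3186]
 [-0.3186  0.001   0.9479]
 [-0.0013 -1.      0.0006]]
```

arm_command --steps '[[[0, 0, 0], [0, 0, 0], 0.58], [[0, 0, 0], [0, 0, 0], 0.65], [[0, 0, 0], [0, 0, 0], 0.85], [[0, 0, 0], [0, 0, 0], 1], [[0, 0, 0], [0, 0, 0], 1]]'

```text
t: 14.4
tool_pos: [0.5191, -0.1886, 0.0707]
tool_rot: [-1.555, 0.255, -0.253]
contact_force: [0.2, 0.9, 0.0]
opening: 0.0853
```

arm_command --steps '[[[0, 0, 0], [0, 0, 0], 1], [[0, -0.01, 0], [0, 0, 0], 1], [[0, -0.03, 0], [0, 0, 0], 1], [[0, -0.05, 0], [0, 0, 0], 1]]'

```text
t: 14.8
tool_pos: [0.519, -0.1885, 0.1216]
tool_rot: [-1.555, 0.256, -0.253]
contact_force: [0.1, -0.7, 0.5]
opening: 0.0854
```

arm_command --steps '[[[0, -0.04, 0], [0, 0, 0], 1], [[0, -0.08, 0], [0, 0, 0], 1], [[-0.05, -0.08, 0], [0, 0, 0], 1], [[-0.1, -0.08, 0], [0, 0, 0], 1], [[-0.1, -0.08, 0], [0, 0, 0], 1]]'

```text
t: 15.3
tool_pos: [0.4195, -0.1543, 0.2006]
tool_rot: [-1.554, 0.258, -0.251]
contact_force: [0.3, 0.1, -0.4]
opening: 0.0852
```

```bash
python3 mv.py .5189 -.190 .0725 -.325;python3 - <<'E'
from h import *
for n,(r0,r1,c0,c1) in dict(top=(160,250,300,420),scene=(190,290,290,400)).items():
    p=shot(n,n+'7full.png');a=p['img'][r0:r1,c0:c1,::-1];a=cv2.convertScaleAbs(a,alpha=1.6,beta=10);cv2.imwrite(f'pics/{n}7.png',cv2.resize(a,None,fx=6,fy=6 ,interpolation=cv2.INTER_CUBIC))
    print(n,[(np.round(b['position'],1).tolist(),round(b['confidence'],2)) for b in ctrl.boxes_of(p,'cartridge_grip')])
E
```

```text
t 15.3 pos [ 0.4195 -0.1543  0.2006] op 0.0852 F [ 0.3094  0.1383 -0.4399] Tq [-0.0097 -0.1057 -0.0105] q6 -1.7658279474313725
shift mm [106.08 127.67  -2.25] turn deg [-0.05  0.04 -0.23]
[[ 0.9478 -0.0035  0.3187]
 [-0.3187  0.0022  0.9479]
 [-0.004  -1.      0.0009]]
top [([248.5, 212.0], 0.84), ([143.4, 209.2], 0.62), ([202.8, 369.8], 0.5)]
scene [([158.2, 273.5], 0.88), ([192.3, 207.7], 0.76), ([226.7, 341.7], 0.65)]
```

View pics/top7.png

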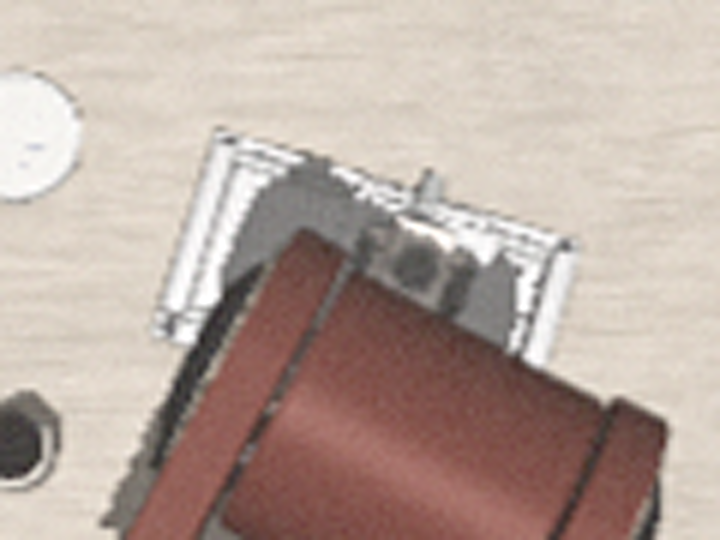

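View pics/scene7.png

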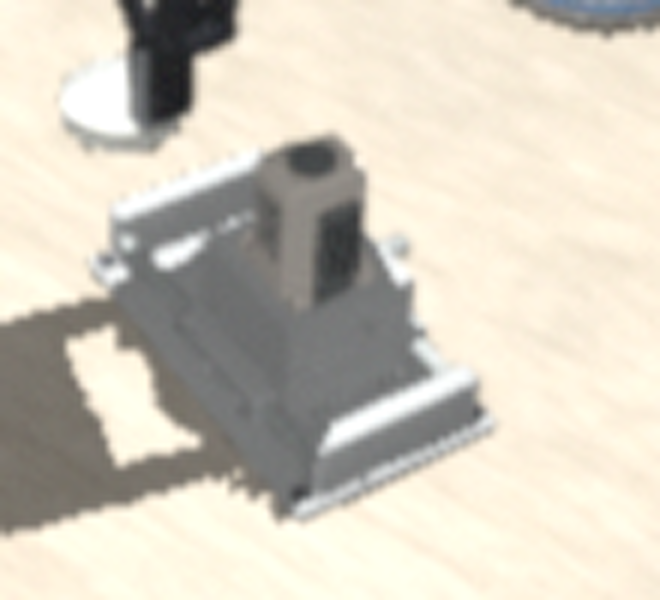

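The picture shows the cartridge upright in the carriage socket (scene (342,227), top (369,204)). The images cannot resolve the 1.5 mm between latched and merely resting on the seal. I therefore check by pressing gently on the port ring with shut fingers and noting the contact height.

arm_command --steps '[[[0.05, 0, -0.001], [0, 0, 0], 0], [[0.1055, 0, -0.001], [0, 0, 0], 0], [[0.1055, 0, -0.001], [0, 0, 0], 0], [[0.1055, 0.03, -0.001], [0, 0, 0], 0], [[0.1055, 0.06, -0.001], [0, 0, 0], 0]]'

```text
t: 16.0
tool_pos: [0.5274, -0.1929, 0.1433]
tool_rot: [-1.556, 0.252, -0.256]
contact_force: [-0.1, 0.2, -0.8]
opening: 0.012
```

```bash
python3 mv.py .519 -.1885 .130 -.325; python3 - <<'E'
from fit import *
print(tri((T,(369.2,204.2)),(S,(341.7,216.2))))
E
```

```text
t 16.0 pos [ 0.5274 -0.1929  0.1433] op 0.012 F [-0.0603  0.1772 -0.8382] Tq [-0.0088 -0.0077  0.0217] q6 -1.730338834455761
shift mm [-9.39 13.31  1.49] turn deg [0.   0.06 0.15]
[[ 0.948   0.0025  0.3183]
 [-0.3183 -0.0009  0.948 ]
 [ 0.0026 -1.     -0.    ]]
[ 0.5182 -0.1894  0.1188]
```

arm_command --steps '[[[-0.0094, 0, 0.0015], [0, 0, 0], 0], [[-0.0094, 0, 0.0015], [0, 0, 0], 0], [[-0.0094, 0.006, 0.0015], [0, 0, 0], 0], [[-0.0094, 0.013, 0.0015], [0, 0, 0], 0], [[-0.0094, 0.013, 0.0015], [0, 0, 0], 0]]'

```text
t: 16.6
tool_pos: [0.5146, -0.1863, 0.1249]
tool_rot: [-1.553, 0.261, -0.248]
contact_force: [-0.0, -1.0, 2.5]
opening: 0.0001
```

arm_command --steps '[[[0, 0.001, 0], [0, 0, 0], 0], [[0, 0.002, 0], [0, 0, 0], 0], [[0, 0.002, 0], [0, 0, 0], 0]]'

```text
t: 16.9
tool_pos: [0.515, -0.1865, 0.1236]
tool_rot: [-1.553, 0.26, -0.249]
contact_force: [-0.9, 0.4, 3.1]
opening: -0.0001
```

arm_command --steps '[[[0, 0.001, 0], [0, 0, 0], 0], [[0, 0.001, 0], [0, 0, 0], 0]]'

```text
t: 17.1
tool_pos: [0.5151, -0.1866, 0.1229]
tool_rot: [-1.553, 0.26, -0.249]
contact_force: [0.3, 0.7, 3.9]
opening: 0.0
```

```bash
python3 mv.py .519 -.1885 .125 -.325
```

```text
t 17.1 pos [ 0.5151 -0.1866  0.1229] op 0.0 F [0.3033 0.6873 3.8596] Tq [-0.0097  0.1238  0.021 ] q6 -1.7303361403656
shift mm [ 4.3  -2.09 -0.56] turn deg [-0.09  0.05 -0.41]
[[ 0.9479 -0.0063  0.3185]
 [-0.3185  0.0037  0.9479]
 [-0.0072 -1.      0.0015]]
```

arm_command --steps '[[[0, -0.001, 0], [0, 0, 0], 0], [[0, -0.001, 0], [0, 0, 0], 0]]'

```text
t: 17.3
tool_pos: [0.5152, -0.1866, 0.1241]
tool_rot: [-1.553, 0.26, -0.249]
contact_force: [-0.3, -0.7, 3.1]
opening: 0.0002
```

arm_command --steps '[[[0, -0.001, 0], [0, 0, 0], 0], [[0, -0.001, 0], [0, 0, 0], 0]]'

```text
t: 17.5
tool_pos: [0.515, -0.1865, 0.125]
tool_rot: [-1.553, 0.26, -0.249]
contact_force: [-0.3, 0.5, 2.1]
opening: -0.0001
```

arm_command --steps '[[[0, -0.0006, 0], [0, 0, 0], 0], [[0, -0.0006, 0], [0, 0, 0], 0]]'

```text
t: 17.7
tool_pos: [0.5148, -0.1864, 0.1251]
tool_rot: [-1.553, 0.26, -0.248]
contact_force: [-0.5, -0.0, 0.4]
opening: -0.0001
```

arm_command --steps '[[[0, -0.0006, 0], [0, 0, 0], 0], [[0, -0.0006, 0], [0, 0, 0], 0]]'

```text
t: 17.9
tool_pos: [0.5146, -0.1863, 0.1253]
tool_rot: [-1.553, 0.261, -0.248]
contact_force: [-0.3, 0.5, 0.4]
opening: 0.0
```

arm_command --steps '[[[0, -0.0006, 0], [0, 0, 0], 0], [[0, -0.0006, 0], [0, 0, 0], 0]]'

```text
t: 18.1
tool_pos: [0.5144, -0.1862, 0.1257]
tool_rot: [-1.552, 0.261, -0.247]
contact_force: [0.3, -0.1, -0.0]
opening: -0.0001
```

The contact force vanishes abruptly, from about 2 N to 0, at 0.1251 m. That puts the underside at about 26 mm with the hooks holding it against the seal, so it is latched. I retract.

arm_command --steps '[[[0, -0.03, 0], [0, 0, 0], 0], [[0, -0.07, 0], [0, 0, 0], 0], [[-0.05, -0.09, 0], [0, 0, 0], 0], [[-0.1, -0.09, 0], [0, 0, 0], 0], [[-0.1, -0.09, 0], [0, 0, 0], 0]]'

```text
t: 18.6
tool_pos: [0.4167, -0.153, 0.2161]
tool_rot: [-1.553, 0.262, -0.247]
contact_force: [1.1, -0.7, -0.2]
opening: -0.0001
```

```bash
python3 mv.py .519 -.1885 .125 -.325; python3 - <<'E'
from h import *
p=shot('scene','scene8full.png')
a=cv2.convertScaleAbs(p['img'][130:350,180:440,::-1],alpha=1.5,beta=10);cv2.imwrite('pics/s8.png',cv2.resize(a,None,fx=2.7,fy=2.7,interpolation=cv2.INTER_CUBIC))
E
```

```text
t 18.6 pos [ 0.4167 -0.153   0.2161] op -0.0001 F [ 1.1001 -0.748  -0.2421] Tq [ 0.0145 -0.0489  0.03  ] q6 -1.7662354990665778
shift mm [109.12  90.06  -1.18] turn deg [-0.1   0.04 -0.55]
[[ 0.9478 -0.0085  0.3187]
 [-0.3186  0.0047  0.9479]
 [-0.0096 -1.      0.0017]]
```

View pics/s8.png

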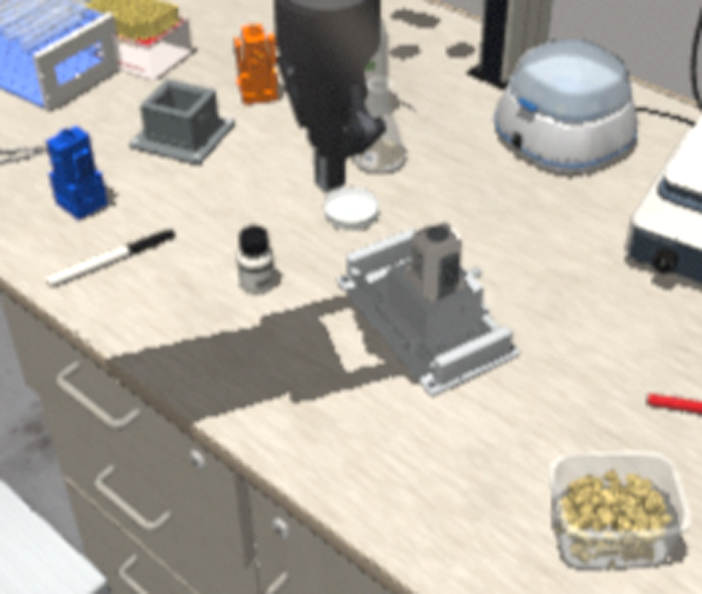

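The stand is empty, the cartridge stands upright in the carriage (crop (437,262)), and the bystanders and look-alikes are where they were. The arm is clear.

```bash
python3 -c "
from station import ctrl
print(ctrl.finish_job())"
```

```text
the job is handed in; nothing more can be done
None
```

I moved the white cartridge from the drying stand to the carriage socket, where it appears latched, and handed the job in at about 18.6 s of the 72 s.

**What I did:**
- I centred the gripper on the tabs by feel and pinched them at 20 N. The lift out met no latch resistance, about 2.6 N at most including the cartridge's weight.
- I carried it over the other things on the bench and lowered it into the socket, with at most about 2 N of sideways force on the way in.
- I pressed it about 4 mm past first contact with the seal, reading about 6 N upward at the wrist, then opened the fingers and moved away.

**Last checks:**
- **Latch:** I pressed lightly on the port ring with the fingers shut. When I backed off, the force dropped suddenly from about 2 N to 0 at 125 mm. That puts the underside at about 26 mm, held down by the hooks.
- **Position:** The last image shows the cartridge upright in the socket, the bystanders and look-alikes in place, and the arm clear.

**What disagreed or stayed unmeasured:**
- **Grip opening:** The gripper read 36.5 mm while holding the tabs, less than the 39.6 mm nominal for fully pinched. I put this down to give in the fingers.
- **Ring height:** The height triangulated from the images read about 6 to 7 mm low in both places, so I relied on the contact heights instead.
- **Tabs:** I did not measure the final tab positions directly. I infer that they sprung out from the latch check.

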